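Clear the pen off the seed tin and close its lid

TASK

A marker pen has been left lying across the front edge of the open metal seed tin and keeps it from shutting. Take the pen off and lay it down flat on the worktop, clear of the tin, without dropping it; then lower the tin's hinged lid until it is fully shut, gently, without slamming it. Leave the dibber, the tumbler and everything else where they are.

Things in the scene. Friction and masses are not known exactly. Their poses are not given: they have to be found in the camera images.
- tin: dark green metal box, fixed to the worktop, its lid standing open. Origin: centre of its underside; x points from its front to the hinge side (away from the robot, turned at most 0.4 rad), y along its length, z up. 103 (x) by 150 (y) by 58 mm high without lid, walls 2 mm; rim at z = 58 mm, front wall at x = -49 mm. Five fixed upright cards stand inside it, across x, tops at z = 47 mm.
- lid_hinge (a point): middle of the lid's hinge line, on the tin's rear top edge (53 mm behind the tin's centre), 59 mm above the worktop; the line runs along the tin's y; axes as the tin's; fixed to the tin. The lid's flat outer (upper) face lies 7 mm from this line, at right angles to the face: when shut, the lid's top is 66 mm above the worktop.
- tin_lid (a joint): lid angle in rad: 0 = shut flat on the rim, 1.57 = upright, stop at 1.745 (leaning back). It starts well open, between 1.35 and 1.6. The hinge is tight: the lid stays at whatever angle it is left and does not fall; about 1 N at its free edge moves it.
- lid_lip (a point): tip of the small lip (32 mm long in y, 2 mm thick, 4 mm out) in the middle of the lid's free edge; moves with the lid; 108 mm from the hinge line. Axes as the tin's when the lid is shut. The lid is a flat plate 104 by 154 mm with a 6 mm skirt round its underside.
- pen: round white marker pen, black cap, 135 mm long, 17 mm thick in the middle, 13 mm at its ends, about 20 g; its y axis runs along it. It lies across the tin's front rim, within 0.3 rad of the tin's x direction: the inner end rests on the cards, about 8 degrees lower, just in front of the upright lid (lifted far, it may brush it); 40 mm or more of the other end sticks out in front of the tin.
- pen_mid (a point): middle of the pen, on its axis, half-way along it (8 mm above a surface on which it lies flat); at the start it is inside the tin's front wall, some 64 mm above the worktop
- dibber: turned wooden dibber 134 mm long, 26 mm thick, lying loose on the worktop to the right; origin under its middle; leave it
- tumbler: clear drinking glass, 81 mm wide, 92 mm tall, standing loose at the back; origin at its underside; leave it
Mind the look-alikes: they are no part of the job. There is more than one size of the tin; the job needs the larger.

How it is judged:
By the outcome, as a careful person would: the job done as asked, in the order asked, and still so for the second after the job is handed in, with the robot touching nothing.
It also fails if it takes over 54 s, if anything falls off the work surface, if the arm or the gripper's body presses on something with over 40 N, if the wrist force passes 120 N, or if a joint passes its speed limit or range.

ROBOT

A 7-joint arm with a two-finger parallel gripper is mounted at the origin on a cart in front of the work surface, level with it; the furniture and walls round the work are solid. World frame = base frame: x ahead of the robot, y to its left, z up, the work surface at z = 0. Lengths are in m, angles in rad, forces in N, time in s.
With the tool pointing down it reaches from about 0.425 to 0.825 m from the base axis. Payload 3.6 kg.
Tool frame: the origin (TCP) lies midway between the tips of the shut fingers; the grasp point (between the pads) lies robot.hold_point_z behind it (robot.hold_point_z is the distance from the TCP to the grasp point, in m); x points along the fingers, y is the direction in which the jaws open and shut, and the axes are right-handed (so a half turn about x gives the same grasp; the last joint's range is limited). The gripper opens to 85 mm and grips with 20 to 120 N. Pads are 22 mm wide; open, the fingers measure 114 mm over their backs; the gripper's body (76 mm by 85 mm) begins 54 mm behind the grasp point. The pads swing forward as they close: fully open they stand 13 mm farther back than shut.
Start: joints at [1.317, 0.615, -0.013, 1.423, 0.008, 1.103, -0.04], TCP at [0.146, -0.633, 0.208] pointing down, gripper open.
Joint ranges: [-3.12, 3.12], [-0.3, 2.06], [-1.34, 1.32], [0.26, 2.42], [-1.36, 4.5], [0.01, 1.98], [-2.84, 2.84]. Speed limits (rad/s): [2.79, 2.79, 3.14, 3.14, 3.14, 3.14, 3.14].

INTERFACE

Orientations are given as [roll, pitch, yaw] about the fixed x, y, z axes, in that order (R = Rz(yaw) Ry(pitch) Rx(roll)).
In Python, from workcell import robot gives the robot as it stands.
- The arm moves only by the tool arm_command, never from a script. Its argument "motion" is a list of rows, each an object with "rotation": the turn, a rotation vector about the tool's x, y, z in degrees, a list of three; "translation": the shift along the tool's x, y, z in mm, a list of three; "fingers": the finger opening in mm, from 0 to 85.4. In form: [{"rotation": [wx, wy, wz], "translation": [tx, ty, tz], "fingers": fingers}, ...]. A call has 1 to 20 rows; each row shifts and turns the pose as measured when the row begins, along the tool's axes as they then stand; what a row does not reach is not made up. A row lasts 1/10 s, in which the tool goes at most 50 mm and 8.59 degrees, less where a joint would pass 70% of its speed; a pose out of reach is approached as far as the arm can. A call with a gripper value outside its range is refused whole. The fingers move at their own pace and stop on an object; the grip force is fixed at half the most. Time passes only in rows, so rows that do not move let the fingers close. It gives the time, the measured TCP pose, the force and the opening at its end, in the units of the state.
- robot.state(): the state, without advancing time (a new reading comes with each control period).
- robot.snapshot(name): name is "scene" or "top"; returns a dict with "color" (384x512x3 uint8, blue, green, red), "intrinsics" (3x3 intrinsics, pixels), "R" (3x3) and "t" (3): a world point X has camera coordinates R X + t. Camera axes: x right, y down, z forward; pixel columns grow to the right and rows downward; lengths in m; the calibration is good to about 2 mm. A picture is of the moment at which its call begins. There is no depth.
- robot.hand_in(): hands the job in, once; it reports no verdict.
The state is a dict: "clock": time; "joint_positions": joint angles; "joint_vel": joint speeds; "effort": joint torques, N m; "ee_pos": TCP position; "tcp_rot": TCP orientation; "force": force on the tool from outside, world axes, zero at the start; "ft_torque": the same for the moment, N m; "gripper_width": finger opening in m.
Only numpy, scipy, OpenCV 4.12 (cv2) and the standard library are available. Lean on these libraries where they do the work, as an engineer would, in place of code of your own. Each camera call takes 0.05 s, during which the arm holds its last target. There are 200 camera calls.

## Working session

There is one attempt and no reset: what is moved stays moved. The work goes in short steps, Python scripts to look and compute and a tool call to move; the robot and the scene stay as the last step left them, time stands still between calls to the robot, and variables do not carry over. Pictures are saved under pics/ and viewed, about 8 in all and at most 12, crops included, and the job is handed in when it is done.

Besides the shell and the picture viewer there is one more tool, called by a JSON object that holds its "op" and its "data". arm_command: Moves the arm, as the interface text tells. Its arguments: {"type":"object","properties":{"motion":{"type":"array","items":{"type":"object","properties":{"rotation":{"type":"array","items":{"type":"number"}},"translation":{"type":"array","items":{"type":"number"}},"fingers":{"type":"number"}}}}},"required":["motion"]}

```bash
ls; mkdir -p pics
python3 - <<'E'
from workcell import robot
import cv2
print(robot.state(), robot.hold_point_z)
for n in("scene","top"):
    s=robot.snapshot(n);cv2.imwrite(f"pics/{n}0.png",s["color"]);print(n,s["intrinsics"],s["R"],s["t"])
E
```

```text
pics
{'clock': 0.0, 'joint_positions': array([ 1.31749507,  0.615918  , -0.01261557,  1.42495899,  0.00810664,
        1.10341144, -0.04039489]), 'joint_vel': array([-0.00228163, -0.00101018,  0.00119303,  0.00090388,  0.00199216,
       -0.00214454,  0.00010601]), 'effort': array([ 9.52195223e-04, -4.69211841e+01,  2.58857533e-01, -1.71031952e+01,
        9.74508090e-03,  9.56080214e-03, -2.09565724e-05]), 'ee_pos': array([ 0.14597232, -0.6325182 ,  0.20731913]), 'tcp_rot': array([-1.5532691 ,  1.56815087,  1.81519922]), 'force': array([ 0.07907232,  0.28044218, -0.05469545]), 'ft_torque': array([-0.01295178, -0.00311807, -0.02110377]), 'gripper_width': 0.08553988873888653} 0.0187
scene [[476.80064728   0.         257.66004253]
 [  0.         476.80064728 195.25787035]
 [  0.           0.           1.        ]] [[-0.64058901 -0.7677408   0.01482512]
 [-0.31377612  0.24409047 -0.91758617]
 [ 0.70084967 -0.59244739 -0.3972604 ]] [0.303001   0.26215147 0.83511595]
top [[402.40536023   0.         258.96387961]
 [  0.         402.40536023 191.99317625]
 [  0.           0.           1.        ]] [[ 0.01275412 -0.99991108 -0.00389363]
 [-0.99294715 -0.01220609 -0.1179278 ]
 [ 0.11786978  0.00537023 -0.99301454]] [-0.07233809  0.57608489  1.13846659]
```

View pics/scene0.png

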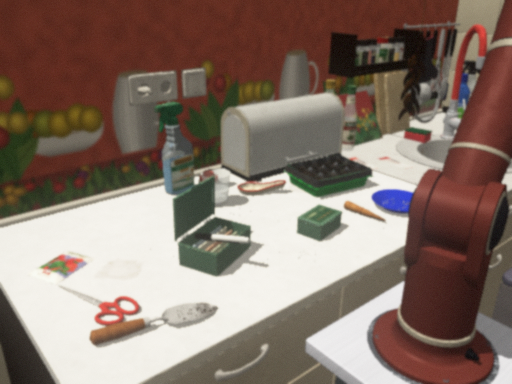

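View pics/top0.png

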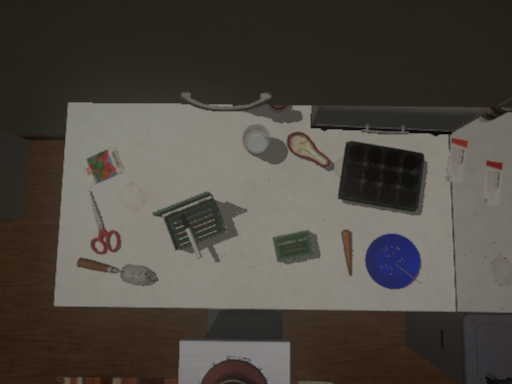

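The open larger tin with the pen is at top (195,222) / scene (213,240). The shut one at top (292,246) / scene (320,222) is the smaller look-alike. The dibber is at top (348,252). I'll confirm this in one enlarged crop.

Run:
```python
import cv2,numpy as np
a=cv2.imread("pics/top0.png")[182:272,145:245];b=cv2.imread("pics/scene0.png")[170:280,165:275]
a=cv2.resize(a,(400,360),interpolation=cv2.INTER_CUBIC)
b=cv2.resize(b,(400,400),interpolation=cv2.INTER_CUBIC)
o=np.zeros((400,800,3),np.uint8);o[:360,:400]=np.clip(a*1.6,0,255);o[:,400:]=b
for i in range(0,400,40):
    cv2.putText(o,str(145+i//4),(i,372),0,.3,(255,255,255));
    if i<360: cv2.putText(o,str(182+i//4),(0,i+4),0,.3,(0,0,255))
cv2.imwrite("pics/c0.png",o)
```

```text
(no output)
```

View pics/c0.png

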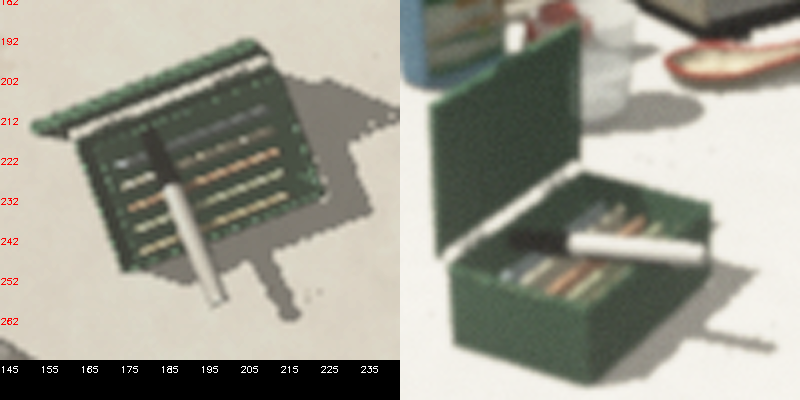

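The crop confirms it. The large open tin has its pen lying front to back, with the black cap inside and the white end out in front. Next I'll fit the poses from corners in both views.

```bash
cat > h.py <<'E'
import numpy as np
CAM={"s":(476.8006,257.66,195.2579,np.array([[-0.64058901,-0.7677408,0.01482512],[-0.31377612,0.24409047,-0.91758617],[0.70084967,-0.59244739,-0.3972604]]),np.array([0.303001,0.26215147,0.83511595])),
"t":(402.4054,258.9639,191.9932,np.array([[0.01275412,-0.99991108,-0.00389363],[-0.99294715,-0.01220609,-0.1179278],[0.11786978,0.00537023,-0.99301454]]),np.array([-0.07233809,0.57608489,1.13846659]))}
def proj(c,X):
    f,u,v,R,t=CAM[c];p=R@np.asarray(X)+t
    return np.array([f*p[0]/p[2]+u,f*p[1]/p[2]+v])
def tinw(p,X): # p=(x,y,yaw)
    c,s=np.cos(p[2]),np.sin(p[2]);return np.array([p[0]+c*X[0]-s*X[1],p[1]+s*X[0]+c*X[1],X[2]])
E
python3 - <<'E'
from h import *
from scipy.optimize import least_squares
S=lambda x,y:(165+(x-400)*.275,170+y*.275)
T=lambda x,y:(145+x/4,182+y/4)
obs=[("t",T(122,270),(-.0515,.075,.058)),("t",T(325,195),(-.0515,-.075,.058)),
("s",S(588,305),(-.0515,.075,.058)),("s",S(588,383),(-.0515,.075,0)),("s",S(710,205),(-.0515,-.075,.058)),("s",S(450,262),(.0515,.075,.058)),("t",T(80,142),(.0515,.075,.058))]
def f(p):return np.concatenate([proj(c,tinw(p,X))-uv for c,uv,X in obs])
r=least_squares(f,[.5,.1,.2],loss="soft_l1");print("tin",r.x,f(r.x).round(1))
def lid(p,x,y,z,a): # lid coords: x along from hinge, z normal outward
    c,s=np.cos(a),np.sin(a)
    return tinw(p,(.053-x*c+z*s, y, .059+x*s+z*c))
lo=[("t",T(35,130),(.104,.077,.007)),("t",T(250,42),(.104,-.077,.007)),("s",S(430,103),(.104,.077,.0)),("s",S(578,25),(.104,-.077,.0))]
g=lambda a:np.concatenate([proj(c,lid(r.x,*X,a[0]))-uv for c,uv,X in lo])
q=least_squares(g,[1.5]);print("lid",q.x,g(q.x).round(1))
for n,a,b in(("outer",T(215,303),S(705,252)),("inner",T(152,128),S(512,240)),("capedge",T(174,184),S(570,243))):
    h=lambda X:np.concatenate([proj("t",X)-a,proj("s",X)-b])
    w=least_squares(h,[.5,.1,.06]);print(n,w.x.round(4),w.fun.round(1))
E
```

```text
tin [0.48304274 0.1158859  0.37682126] [ 0.1  0.4 -0.5  0.   0.3 -0.5  0.8  1.6  1.7 -1.2 -1.3 -0.7 -1.5 -1.9]
lid [1.52410827] [-1.2 -2.4  1.2 -1.5  2.3 -0.2  1.9 -1.4]
outer [0.3872 0.0978 0.0769] [ 0.1  0.1 -0.1 -0. ]
inner [0.5099 0.152  0.0508] [-0.4 -0.3  0.4  0.1]
capedge [0.4708 0.1342 0.0593] [-0.7 -0.6  0.7  0.1]
```

```bash
cat >> h.py <<'E'
from scipy.spatial.transform import Rotation as Ro
def pose():
    from workcell import robot
    s=robot.state();return s["ee_pos"],Ro.from_euler("xyz",s["tcp_rot"]),s
def tool(zdir,tilt=0): # tool x down, z along horizontal heading zdir (rad); tilt about tool y
    x=np.array([0,0,-1.]);z=np.array([np.cos(zdir),np.sin(zdir),0]);
    return Ro.from_matrix(np.c_[x,np.cross(z,x),z])*Ro.from_euler("y",tilt)
def delta(P,R):
    p,r,s=pose()
    print("clk",s["clock"].__round__(2),"pos",p.round(4),"F",s["force"].round(1),"w",round(s["gripper_width"],4))
    print("trans mm",(r.inv().apply(np.array(P)-p)*1e3).round(1),"rot deg",np.degrees((r.inv()*R).as_rotvec()).round(2))
E
python3 - <<'E'
from h import *
p,r,s=pose();print(r.as_matrix().round(3))
a=np.arctan2(p[1],p[0]);print(a,np.hypot(*p[:2]))
print("tang in tool",r.inv().apply([-np.sin(a),np.cos(a),0]).round(3),"rad",r.inv().apply([np.cos(a),np.sin(a),0]).round(3))
for z in(.416,.416+np.pi):delta([.412,.109,.2],tool(z))
E
```

```text
[[-0.001  0.225 -0.974]
 [ 0.002 -0.974 -0.225]
 [-1.    -0.002  0.   ]]
-1.343989076473628 0.649254581582527
tang in tool [-0.  0. -1.] rad [-0.002  1.     0.   ]
clk 0.1 pos [ 0.146  -0.6326  0.2075] F [ 0.2 -0.6 -0.9] w 0.0852
trans mm [   9.  -662.8 -426. ] rot deg [1.6916e+02 2.0000e-01 2.0000e-02]
clk 0.1 pos [ 0.146  -0.6326  0.2075] F [ 0.2 -0.6 -0.9] w 0.0852
trans mm [   9.  -662.8 -426. ] rot deg [-1.084e+01 -1.000e-02  1.300e-01]
```

{"op": "arm_command", "data": {"motion": [{"rotation": [0, 0, 0], "translation": [0, -13, -19], "fingers": 50}, {"rotation": [0, 0, 0], "translation": [0, -26, -37], "fingers": 50}, {"rotation": [0, 0, 0], "translation": [0, -26, -37], "fingers": 50}, {"rotation": [0, 0, 0], "translation": [0, -26, -37], "fingers": 50}, {"rotation": [0, 0, 0], "translation": [0, -26, -37], "fingers": 50}, {"rotation": [0, 0, 0], "translation": [0, -26, -37], "fingers": 50}, {"rotation": [0, 0, 0], "translation": [0, -26, -37], "fingers": 50}, {"rotation": [0, 0, 0], "translation": [0, -26, -37], "fingers": 50}, {"rotation": [0, 0, 0], "translation": [0, -26, -37], "fingers": 50}, {"rotation": [0, 0, 0], "translation": [0, -26, -37], "fingers": 50}, {"rotation": [0, 0, 0], "translation": [0, -26, -37], "fingers": 50}, {"rotation": [0, 0, 0], "translation": [0, -42, -10], "fingers": 50}, {"rotation": [0, 0, 0], "translation": [0, -42, -6], "fingers": 50}, {"rotation": [0, 0, 0], "translation": [0, -42, -6], "fingers": 50}]}}

```text
clock: 1.5
ee_pos: [0.4669, -0.1394, 0.1995]
tcp_rot: [-0.836, 1.559, 2.517]
force: [1.0, 0.9, 0.4]
gripper_width: 0.0497
```

Run:
```python
from h import *
delta([.412,.109,.15],tool(.416+np.pi))
```

```text
clk 1.5 pos [ 0.4669 -0.1394  0.1995] F [1.  0.9 0.4] w 0.0497
trans mm [  51.6 -253.9    1.3] rot deg [-11.74   0.39   0.53]
```

{"op": "arm_command", "data": {"motion": [{"rotation": [0, 0, 0], "translation": [0, -42, 0], "fingers": 45}, {"rotation": [0, 0, 0], "translation": [5, -42, 0], "fingers": 45}, {"rotation": [0, 0, 0], "translation": [10, -42, 0], "fingers": 45}, {"rotation": [0, 0, 0], "translation": [10, -42, 0], "fingers": 45}, {"rotation": [0, 0, 0], "translation": [10, -42, 0], "fingers": 45}, {"rotation": [-6, 0, 0], "translation": [10, -35, 0], "fingers": 45}, {"rotation": [-6, 0, 0], "translation": [5, -8, 0], "fingers": 45}, {"rotation": [0, 0, 0], "translation": [0, 0, 0], "fingers": 45}]}}

```text
clock: 2.3
ee_pos: [0.4069, 0.1255, 0.1495]
tcp_rot: [-1.241, 1.557, 2.343]
force: [0.1, -1.1, 0.5]
gripper_width: 0.045
```

Run:
```python
from h import *
from workcell import robot
import cv2
delta([.412,.109,.056],tool(.416+np.pi))
a=robot.snapshot("top")["color"][182:282,145:245];b=robot.snapshot("scene")["color"][150:260,165:275]
cv2.imwrite("pics/c1.png",np.hstack([np.clip(cv2.resize(a,(400,400),interpolation=2)*1.6,0,255),cv2.resize(b,(400,400),interpolation=2)]))
```

```text
clk 2.3 pos [0.4069 0.1255 0.1495] F [ 0.1 -1.1  0.5] w 0.045
trans mm [93.2 18.3  2. ] rot deg [1.5  0.26 0.74][ WARN:0@5.871] global loadsave.cpp:1063 imwrite_ Unsupported depth image for selected encoder is fallbacked to CV_8U.
```

View pics/c1.png

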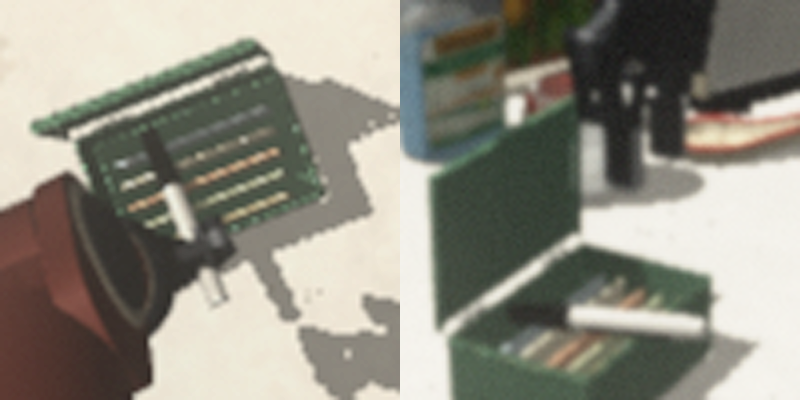

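{"op": "arm_command", "data": {"motion": [{"rotation": [1.5, 0, 0.7], "translation": [0, 18, 2], "fingers": 45}, {"rotation": [0, 0, 0], "translation": [30, 0, 0], "fingers": 45}, {"rotation": [0, 0, 0], "translation": [20, 0, 0], "fingers": 45}, {"rotation": [0, 0, 0], "translation": [10, 0, 0], "fingers": 45}, {"rotation": [0, 0, 0], "translation": [0, 0, 0], "fingers": 45}]}}

```text
clock: 2.9
ee_pos: [0.4206, 0.0936, 0.0901]
tcp_rot: [1.836, 1.56, -0.925]
force: [0.1, 0.4, -0.1]
gripper_width: 0.0449
```

Run:
```python
from h import *
from workcell import robot
import cv2
delta([.412,.109,.051],tool(.416+np.pi))
a=robot.snapshot("top")["color"][182:282,145:245];b=robot.snapshot("scene")["color"][170:280,175:285]
cv2.imwrite("pics/c2.png",np.hstack([cv2.resize(a,(400,400),interpolation=2),cv2.resize(b,(400,400),interpolation=2)]))
```

```text
clk 2.9 pos [0.4206 0.0936 0.0901] F [ 0.1  0.4 -0.1] w 0.0449
trans mm [ 38.9 -17.9   2.3] rot deg [-2.05 -0.16 -0.63]
```

View pics/c2.png

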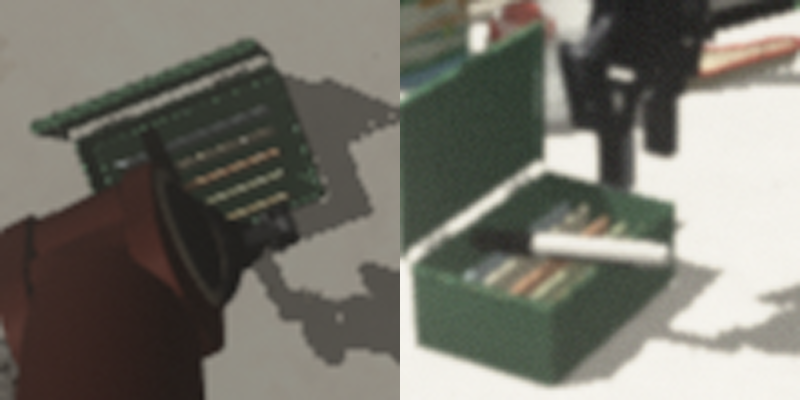

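The measurement was taken while the arm was still settling, so I'll re-read the state.

Run:
```python
from h import *
delta([.412,.109,.051],tool(.416+np.pi))
```

```text
clk 3.0 pos [0.4213 0.0945 0.0912] F [0.1 0.1 0.4] w 0.045
trans mm [ 40.  -17.4   3.4] rot deg [-1.97 -0.31 -0.62]
```

{"op": "arm_command", "data": {"motion": [{"rotation": [-2, 0, -0.6], "translation": [-4, -9, 2], "fingers": 45}, {"rotation": [0, 0, 0], "translation": [0, -8, 0], "fingers": 45}, {"rotation": [0, 0, 0], "translation": [0, 0, 0], "fingers": 45}, {"rotation": [0, 0, 0], "translation": [0, 0, 0], "fingers": 45}, {"rotation": [0, 0, 0], "translation": [0, 0, 0], "fingers": 45}]}}

```text
clock: 3.5
ee_pos: [0.4142, 0.1104, 0.0983]
tcp_rot: [3.063, 1.559, 0.339]
force: [0.7, 0.8, -0.0]
gripper_width: 0.045
```

Run:
```python
from h import *
from workcell import robot
import cv2
b=robot.snapshot("scene")["color"][170:280,175:285]
delta([.412,.109,.051],tool(.416+np.pi))
cv2.imwrite("pics/c3.png",cv2.resize(b,(400,400),interpolation=2))
```

```text
clk 3.55 pos [0.4143 0.1103 0.0982] F [-0.7  0.7 -0.2] w 0.0448
trans mm [47.2  0.3  3.2] rot deg [ 0.06 -0.67 -0.05]
```

View pics/c3.png

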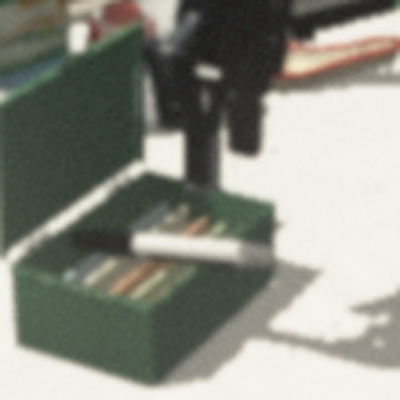

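Run:
```python
from h import *
p,r,s=pose()
for y in(-.0225,0,.0225):
  q=p+r.apply([-.004,y,0]);print(y,q.round(3),((proj("s",q)-[175,170])/.275).round(0))
for n,q in(("grasp",[.412,.109,.0706]),("outer",[.3872,.0978,.0769])):print(n,((proj("s",q)-[175,170])/.275).round(0))
```

```text
-0.0225 [0.405 0.131 0.102] [204. 219.]
0 [0.414 0.11  0.102] [223. 203.]
0.0225 [0.423 0.09  0.102] [241. 188.]
grasp [227. 251.]
outer [268. 252.]
```

{"op": "arm_command", "data": {"motion": [{"rotation": [0, 0, 0], "translation": [16, 0, 2], "fingers": 45}, {"rotation": [0, 0, 0], "translation": [16, 0, 1], "fingers": 45}, {"rotation": [0, 0, 0], "translation": [10, 0, 0], "fingers": 45}, {"rotation": [0, 0, 0], "translation": [0, 0, 0], "fingers": 45}, {"rotation": [0, 0, 0], "translation": [0, 0, 0], "fingers": 45}]}}

```text
clock: 4.05
ee_pos: [0.4134, 0.1093, 0.0556]
tcp_rot: [3.015, 1.556, 0.289]
force: [0.4, -0.7, 0.2]
gripper_width: 0.0451
```

Run:
```python
from h import *
from workcell import robot
import cv2
b=robot.snapshot("scene")["color"][190:270,195:275]
delta([.412,.109,.051],tool(.416+np.pi))
p,r,s=pose()
for y in(-.0225,0,.0225):
  q=p+r.apply([-.007,y,0]);print(y,q.round(3),((proj("s",q)-[195,190])*6).round(0))
cv2.imwrite("pics/c4.png",cv2.resize(b,(480,480),interpolation=2))
```

```text
clk 4.1 pos [0.4135 0.1094 0.0557] F [-0.4 -0.4  1.2] w 0.0448
trans mm [ 4.6 -0.3  1.6] rot deg [ 0.03 -0.84 -0.1 ]
-0.0225 [0.404 0.13  0.063] [222. 340.]
0 [0.413 0.109 0.063] [252. 312.]
0.0225 [0.422 0.089 0.063] [281. 286.]
```

View pics/c4.png

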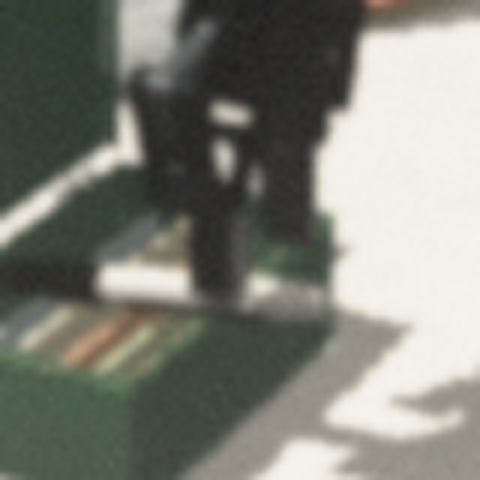

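The fingertips straddle the pen, with the near tip at (220,295) and the far one at (285,235). They sit about 15 mm higher than TCP, so I'll go slightly lower before closing.

{"op": "arm_command", "data": {"motion": [{"rotation": [0, -0.8, 0], "translation": [6, 0, 3], "fingers": 45}, {"rotation": [0, 0, 0], "translation": [5, 0, 0], "fingers": 45}, {"rotation": [0, 0, 0], "translation": [0, 0, 0], "fingers": 30}, {"rotation": [0, 0, 0], "translation": [0, 0, 0], "fingers": 22}, {"rotation": [0, 0, 0], "translation": [0, 0, 0], "fingers": 16}, {"rotation": [0, 0, 0], "translation": [0, 0, 0], "fingers": 8}, {"rotation": [0, 0, 0], "translation": [0, 0, 0], "fingers": 4}, {"rotation": [0, 0, 0], "translation": [0, 0, 0], "fingers": 4}, {"rotation": [0, 0, 0], "translation": [0, 0, 0], "fingers": 4}]}}

```text
clock: 5.0
ee_pos: [0.4119, 0.1082, 0.0453]
tcp_rot: [2.477, 1.567, -0.249]
force: [0.4, -0.7, 0.3]
gripper_width: 0.011
```

Run:
```python
from h import *
from workcell import robot
import cv2
b=robot.snapshot("scene")["color"][190:270,195:275]
delta([.412,.109,.051],tool(.416+np.pi))
cv2.imwrite("pics/c5.png",cv2.resize(b,(480,480),interpolation=2))
```

```text
clk 5.05 pos [0.4119 0.1082 0.0453] F [ 0.8  0.3 -1. ] w 0.0112
trans mm [-5.7 -0.6 -0.4] rot deg [-0.   -0.17 -0.14]
```

View pics/c5.png

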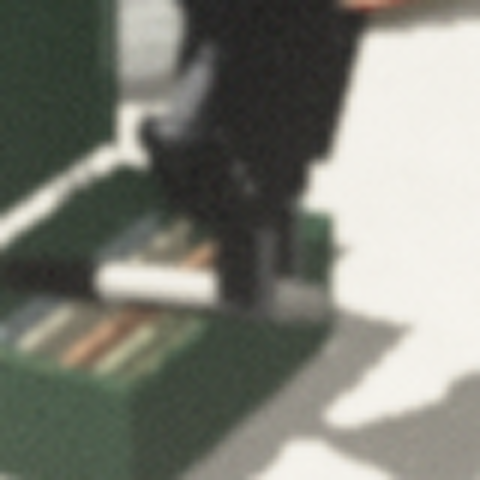

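{"op": "arm_command", "data": {"motion": [{"rotation": [0, 0, 0], "translation": [0, 0, 0], "fingers": 4}, {"rotation": [0, 0, 0], "translation": [0, 0, 0], "fingers": 4}]}}

```text
clock: 5.25
ee_pos: [0.4119, 0.1083, 0.0453]
tcp_rot: [2.475, 1.567, -0.251]
force: [-0.4, -0.0, -0.9]
gripper_width: 0.0105
```

The grip is stable at 10.5 mm, less than the pen's diameter, so the pads probably sit high on it. I'll regrip 7 mm lower.

{"op": "arm_command", "data": {"motion": [{"rotation": [0, 0, 0], "translation": [0, 0, 0], "fingers": 35}, {"rotation": [0, 0, 0], "translation": [0, 0, 0], "fingers": 35}, {"rotation": [0, 0, 0], "translation": [0, 0, 0], "fingers": 35}, {"rotation": [0, 0, 0], "translation": [4, 0, 0], "fingers": 35}, {"rotation": [0, 0, 0], "translation": [4, 0, 0], "fingers": 30}, {"rotation": [0, 0, 0], "translation": [0, 0, 0], "fingers": 20}, {"rotation": [0, 0, 0], "translation": [0, 0, 0], "fingers": 14}, {"rotation": [0, 0, 0], "translation": [0, 0, 0], "fingers": 8}, {"rotation": [0, 0, 0], "translation": [0, 0, 0], "fingers": 4}, {"rotation": [0, 0, 0], "translation": [0, 0, 0], "fingers": 4}, {"rotation": [0, 0, 0], "translation": [0, 0, 0], "fingers": 4}]}}

```text
clock: 6.35
ee_pos: [0.412, 0.1085, 0.0367]
tcp_rot: [2.531, 1.567, -0.194]
force: [1.1, -0.2, 0.6]
gripper_width: 0.0114
```

{"op": "arm_command", "data": {"motion": [{"rotation": [0, 0, 0], "translation": [-3, 0, 0], "fingers": 4}, {"rotation": [0, 0, 0], "translation": [-6, 0, 0], "fingers": 4}, {"rotation": [0, 0, 0], "translation": [-9, 0, 0], "fingers": 4}, {"rotation": [0, 0, 0], "translation": [-9, 0, 0], "fingers": 4}, {"rotation": [0, 0, 0], "translation": [-7, 0, 0], "fingers": 4}, {"rotation": [0, 0, 0], "translation": [-3, 0, 0], "fingers": 4}, {"rotation": [0, 0, 0], "translation": [0, 0, 0], "fingers": 4}, {"rotation": [0, 0, 0], "translation": [0, 0, 0], "fingers": 4}]}}

```text
clock: 7.15
ee_pos: [0.4122, 0.1084, 0.0779]
tcp_rot: [2.666, 1.565, -0.059]
force: [-0.2, -1.1, 0.4]
gripper_width: 0.0118
```

Run:
```python
from h import *
from workcell import robot
import cv2
b=robot.snapshot("scene")["color"][180:260,180:260];a=robot.snapshot("top")["color"][190:290,145:245]
f,u,v,R,t=CAM["t"]
def ray(px,z):
    d=R.T@np.array([(px[0]-u)/f,(px[1]-v)/f,1]);c=-R.T@t;return c+d*(z-c[2])/d[2]
for px in((250,225),(273,246),(257,140),(226,231)):print(px,ray(px,.008).round(3))
delta([.435,-.005,.08],tool(.416+np.pi))
cv2.imwrite("pics/c6.png",np.hstack([cv2.resize(b,(400,400),interpolation=2),cv2.resize(a,(400,400),interpolation=2)]))
```

```text
(250, 225) [ 0.482 -0.04   0.008]
(273, 246) [ 0.421 -0.108  0.008]
(257, 140) [ 0.738 -0.057  0.008]
(226, 231) [0.463 0.031 0.008]
clk 7.25 pos [0.4121 0.1084 0.0777] F [ 0.1 -0.6 -0.9] w 0.0114
trans mm [ -2.2 112.9  24.8] rot deg [-0.01 -0.28 -0.15]
```

View pics/c6.png

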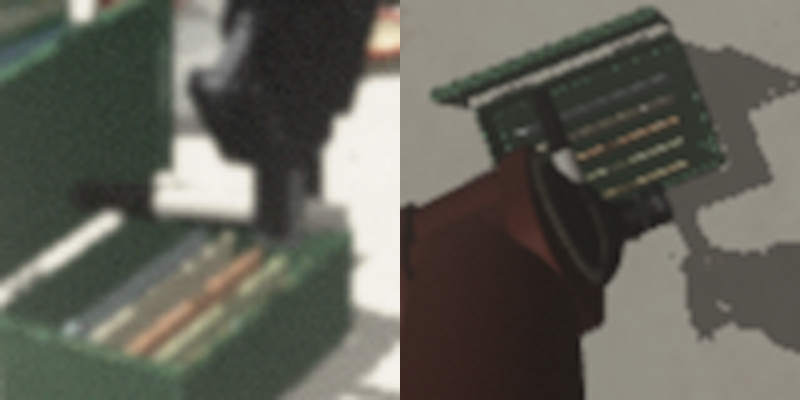

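Ninth picture: the pen is held level-ish above the rim, cap tip at scene px (195,218), lid undisturbed. I'll move it sideways to the free worktop right of the tin.

{"op": "arm_command", "data": {"motion": [{"rotation": [0, 0, 0], "translation": [0, 6, 1], "fingers": 4}, {"rotation": [0, 0, 0], "translation": [0, 14, 3], "fingers": 4}, {"rotation": [0, 0, 0], "translation": [0, 20, 5], "fingers": 4}, {"rotation": [0, 0, 0], "translation": [0, 25, 6], "fingers": 4}, {"rotation": [0, 0, 0], "translation": [0, 25, 6], "fingers": 4}, {"rotation": [0, 0, 0], "translation": [0, 20, 5], "fingers": 4}, {"rotation": [0, 0, 0], "translation": [0, 14, 4], "fingers": 4}, {"rotation": [0, 0, 0], "translation": [0, 8, 2], "fingers": 4}, {"rotation": [0, 0, 0], "translation": [0, 0, 0], "fingers": 4}, {"rotation": [0, 0, 0], "translation": [0, 0, 0], "fingers": 4}]}}

```text
clock: 8.25
ee_pos: [0.4359, -0.0329, 0.0748]
tcp_rot: [0.533, 1.569, -2.192]
force: [-0.1, -0.0, -0.4]
gripper_width: 0.0116
```

Run:
```python
from h import *
from workcell import robot
import cv2
from scipy.optimize import least_squares
a=(180,213.75);b=(195,218)
w=least_squares(lambda X:np.concatenate([proj("t",X)-a,proj("s",X)-b]),[.5,.1,.08]);print("inner tip at lift",w.x.round(4),w.fun.round(1))
b=robot.snapshot("scene")["color"];a=robot.snapshot("top")["color"]
delta([.437,-.035,.04],tool(.416+np.pi))
u,v=proj("s",[.45,-.02,.07]).astype(int);print(u,v);b=b[v-50:v+50,u-50:u+50]
u,v=proj("t",[.45,-.02,.07]).astype(int);print(u,v);a=a[v-50:v+50,u-50:u+50]
cv2.imwrite("pics/c7.png",np.hstack([cv2.resize(b,(400,400),interpolation=2),cv2.resize(a,(400,400),interpolation=2)]))
```

```text
inner tip at lift [0.5083 0.1522 0.0968] [-0.7 -0.6  0.7  0.1]
clk 8.35 pos [ 0.4359 -0.0324  0.0749] F [ 0.2 -0.1  0.9] w 0.0116
trans mm [34.9  2.8 -0. ] rot deg [ 0.1   0.07 -0.05]
270 217
242 235
```

View pics/c7.png

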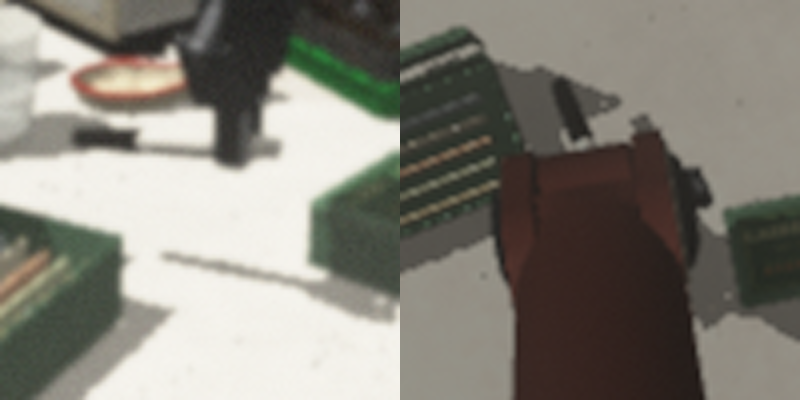

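Run:
```python
from h import *
from scipy.optimize import least_squares
it=(232,205.5);i_s=(238.3,201.5);os=(290,204)
def ends(p):
    d=np.array([np.cos(p[3])*np.cos(p[4]),np.sin(p[3])*np.cos(p[4]),np.sin(p[4])])*.0675;m=p[:3];return m+d,m-d
def f(p):
    i,o=ends(p);return np.concatenate([proj("t",i)-it,proj("s",i)-i_s,proj("s",o)-os,[(p[3]-.416)*20]])
w=least_squares(f,[.47,-.02,.1,.416,-.1]);print(w.x.round(4),w.fun.round(1),ends(w.x))
```

```text
[ 0.4726 -0.0169  0.1001  0.4223 -0.1618] [-0.6 -0.5  0.8  0.1 -0.1  0.   0.1] (array([0.53334719, 0.01042583, 0.08924384]), array([ 0.41181683, -0.04418539,  0.11099211]))
```

{"op": "arm_command", "data": {"motion": [{"rotation": [0, 4.6, 0], "translation": [0, 0, 0], "fingers": 4}, {"rotation": [0, 4.6, 0], "translation": [5, 0, 0], "fingers": 4}, {"rotation": [0, 0, 0], "translation": [12, 0, 2], "fingers": 4}, {"rotation": [0, 0, 0], "translation": [15, 0, 2.5], "fingers": 4}, {"rotation": [0, 0, 0], "translation": [12, 0, 2], "fingers": 4}, {"rotation": [0, 0, 0], "translation": [8, 0, 1.3], "fingers": 4}, {"rotation": [0, 0, 0], "translation": [4, 0, 0.6], "fingers": 4}, {"rotation": [0, 0, 0], "translation": [0, 0, 0], "fingers": 4}, {"rotation": [0, 0, 0], "translation": [0, 0, 0], "fingers": 4}]}}

```text
clock: 9.25
ee_pos: [0.4385, -0.0237, 0.018]
tcp_rot: [3.141, 1.399, 0.433]
force: [-0.0, 0.7, 0.4]
gripper_width: 0.0114
```

Run:
```python
from h import *
from workcell import robot
import cv2
b=robot.snapshot("scene")["color"];a=robot.snapshot("top")["color"]
delta([.437,-.035,.0],tool(.416+np.pi,np.radians(9.3)))
p,r,s=pose();print("tip proj",((proj("s",p)-[220,177])*4).round())
b=b[177:277,220:320];a=a[185:285,192:292]
cv2.imwrite("pics/c8.png",np.hstack([cv2.resize(b,(400,400),interpolation=2),cv2.resize(a,(400,400),interpolation=2)]))
```

```text
clk 9.35 pos [ 0.4386 -0.0238  0.0182] F [ 0.3 -0.3  0. ] w 0.0115
trans mm [16.9  9.4  9.2] rot deg [ 0.97 -0.54  0.14]
tip proj [218. 242.]
```

View pics/c8.png

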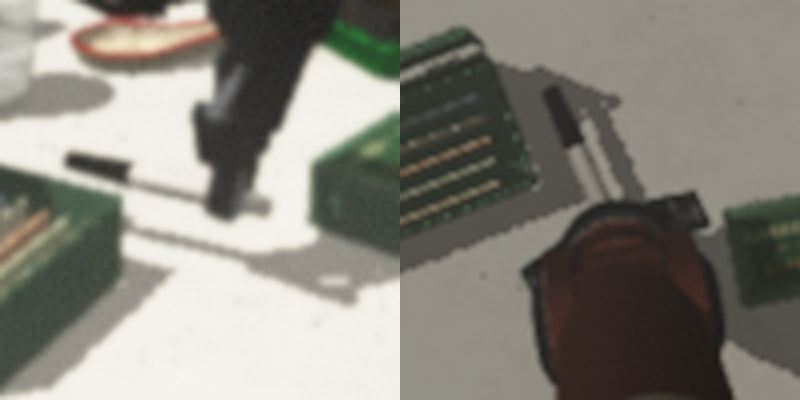

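```bash
cat > pen.py <<'E'
from h import *
from scipy.optimize import least_squares
def ends(p):
    d=np.array([np.cos(p[3])*np.cos(p[4]),np.sin(p[3])*np.cos(p[4]),np.sin(p[4])])*.0675;m=p[:3];return m+d,m-d
def fit(it,i_s,os):
    def f(p):
        i,o=ends(p);return np.concatenate([proj("t",i)-it,proj("s",i)-i_s,proj("s",o)-os,[(p[3]-.416)*20]])
    w=least_squares(f,[.47,-.02,.05,.416,0]);print(w.x.round(4),w.fun.round(1),*ends(w.x))
E
python3 -c "
from pen import *
fit((228.75,207.5),(236.75,216.5),(287,228.75))"
```

```text
[ 0.4675 -0.006   0.0529  0.408   0.0035] [-0.1 -0.2  0.   0.   0.1  0.  -0.2] [0.52948331 0.02081704 0.05317535] [ 0.40556803 -0.03275333  0.05270678]
```

{"op": "arm_command", "data": {"motion": [{"rotation": [0, 0, 0], "translation": [5, 5, 0.8], "fingers": 4}, {"rotation": [0, 0, 0], "translation": [10, 5, 1.6], "fingers": 4}, {"rotation": [0, 0, 0], "translation": [10, 0, 1.6], "fingers": 4}, {"rotation": [0, 0, 0], "translation": [6, 0, 1], "fingers": 4}, {"rotation": [0, 0, 0], "translation": [3, 0, 0.5], "fingers": 4}, {"rotation": [0, 0, 0], "translation": [0, 0, 0], "fingers": 4}, {"rotation": [0, 0, 0], "translation": [0, 0, 0], "fingers": 4}]}}

```text
clock: 10.05
ee_pos: [0.4493, -0.0377, -0.0133]
tcp_rot: [-3.116, 1.408, 0.455]
force: [-0.7, -0.6, -0.0]
gripper_width: 0.0116
```

{"op": "arm_command", "data": {"motion": [{"rotation": [0, 0, 0], "translation": [3, 0, 0.5], "fingers": 4}, {"rotation": [0, 0, 0], "translation": [3, 0, 0.5], "fingers": 4}, {"rotation": [0, 0, 0], "translation": [2, 0, 0.3], "fingers": 4}, {"rotation": [0, 0, 0], "translation": [0, 0, 0], "fingers": 4}, {"rotation": [0, 0, 0], "translation": [0, 0, 0], "fingers": 4}]}}

```text
clock: 10.55
ee_pos: [0.4518, -0.0394, -0.0203]
tcp_rot: [-3.094, 1.413, 0.476]
force: [0.3, 0.3, 0.4]
gripper_width: 0.012
```

{"op": "arm_command", "data": {"motion": [{"rotation": [0, 0, 0], "translation": [2, 0, 0.3], "fingers": 4}, {"rotation": [0, 0, 0], "translation": [1.5, 0, 0.2], "fingers": 4}, {"rotation": [0, 0, 0], "translation": [0, 0, 0], "fingers": 4}]}}

```text
clock: 10.85
ee_pos: [0.4519, -0.0394, -0.0207]
tcp_rot: [-3.097, 1.413, 0.474]
force: [1.3, 0.2, -1.1]
gripper_width: 0.0115
```

{"op": "arm_command", "data": {"motion": [{"rotation": [0, 0, 0], "translation": [3, 0, 0.5], "fingers": 4}, {"rotation": [0, 0, 0], "translation": [3, 0, 0.5], "fingers": 4}]}}

```text
clock: 11.05
ee_pos: [0.452, -0.0395, -0.0216]
tcp_rot: [-3.099, 1.414, 0.473]
force: [-8.4, 0.1, 38.0]
gripper_width: 0.0118
```

Run:
```python
from h import *
p,r,s=pose();print(p,s["force"],s["joint_positions"].round(3),s["joint_vel"].round(3),s["effort"].round(2))
```

```text
[ 0.45201168 -0.03947096 -0.02155261] [-8.44033014  0.0751869  38.01935848] [ 0.201  0.716 -0.147  2.289  0.919  0.015 -1.962] [ 0.001  0.002 -0.003  0.004  0.5    0.001 -0.492] [ -0.47 -22.03  -0.32  -5.48  -0.29  -0.81   0.38]
```

{"op": "arm_command", "data": {"motion": [{"rotation": [0, 0, 0], "translation": [0, 0, 0], "fingers": 4}, {"rotation": [0, 0, 0], "translation": [0, 0, 0], "fingers": 4}]}}

```text
clock: 11.25
ee_pos: [0.452, -0.0394, -0.02]
tcp_rot: [-3.108, 1.412, 0.466]
force: [-0.0, 0.1, -0.7]
gripper_width: 0.0118
```

{"op": "arm_command", "data": {"motion": [{"rotation": [0, 0, 0], "translation": [2.2, 0, 0.4], "fingers": 4}, {"rotation": [0, 0, 0], "translation": [0.8, 0, 0.1], "fingers": 12}, {"rotation": [0, 0, 0], "translation": [0.5, 0, 0], "fingers": 14}, {"rotation": [0, 0, 0], "translation": [0, 0, 0], "fingers": 18}, {"rotation": [0, 0, 0], "translation": [0, 0, 0], "fingers": 24}, {"rotation": [0, 0, 0], "translation": [0, 0, 0], "fingers": 32}, {"rotation": [0, 0, 0], "translation": [0, 0, 0], "fingers": 32}, {"rotation": [0, 0, 0], "translation": [0, 0, 0], "fingers": 32}]}}

```text
clock: 12.05
ee_pos: [0.4529, -0.039, -0.0219]
tcp_rot: [-3.104, 1.411, 0.469]
force: [-0.4, 0.1, 1.6]
gripper_width: 0.0319
```

{"op": "arm_command", "data": {"motion": [{"rotation": [0, 0, 0], "translation": [-5, 0, -0.8], "fingers": 34}, {"rotation": [0, 0, 0], "translation": [-15, 0, -2.5], "fingers": 34}, {"rotation": [0, 0, 0], "translation": [-25, 0, -4], "fingers": 34}, {"rotation": [0, 0, 0], "translation": [-35, 0, -5.5], "fingers": 34}, {"rotation": [0, -4, 0], "translation": [-40, 0, -5], "fingers": 10}, {"rotation": [0, -5, 0], "translation": [-40, 0, 0], "fingers": 0}, {"rotation": [0, 0, 0], "translation": [-40, 0, 0], "fingers": 0}, {"rotation": [0, 0, 0], "translation": [-25, 0, 0], "fingers": 0}, {"rotation": [0, 0, 0], "translation": [0, 0, 0], "fingers": 0}, {"rotation": [0, 0, 0], "translation": [0, 0, 0], "fingers": 0}]}}

```text
clock: 13.05
ee_pos: [0.4462, -0.043, 0.2102]
tcp_rot: [-0.828, 1.551, 2.745]
force: [0.3, 0.2, 0.5]
gripper_width: 0.0002
```

Run:
```python
from h import *
from workcell import robot
import cv2
b=robot.snapshot("scene")["color"];a=robot.snapshot("top")["color"]
cv2.imwrite("pics/s9.png",b);cv2.imwrite("pics/t9.png",a)
yaw=.377
P=tinw((.483,.116,yaw),(.053+.05,-.0,0));print(P)
delta([P[0],P[1],.22],tool(yaw+np.pi))
# dark cap pixels on bright table near pen
for n,im,R in(("t",a,(185,270,225,275)),("s",b,(190,260,220,310))):
    g=im.max(2)[R[0]:R[1],R[2]:R[3]];m=(g<55).astype(np.uint8)
    k,l,st,c=cv2.connectedComponentsWithStats(m)
    for i in range(1,k):
        if st[i,4]>15:print(n,st[i]+[R[2],R[0],0,0,0],c[i]+[R[2],R[0]])
```

```text
[0.57876664 0.15391768 0.        ]
clk 13.15 pos [ 0.4458 -0.0428  0.2096] F [-0.2  0.5 -0.2] w -0.0001
trans mm [ -11.5 -123.  -203. ] rot deg [3.18 0.86 0.87]
t [234 204   6   7  21] [236.52380952 206.9047619 ]
t [261 205  14  27  81] [268.96296296 217.77777778]
t [225 226   9  17  25] [229.16 234.96]
t [271 246   4   9  17] [273.11764706 249.05882353]
```

{"op": "arm_command", "data": {"motion": [{"rotation": [0, 0, 0], "translation": [-6, -8, -12], "fingers": 0}, {"rotation": [1, 0, 0], "translation": [-6, -18, -28], "fingers": 0}, {"rotation": [1, 0, 0], "translation": [0, -22, -36], "fingers": 0}, {"rotation": [1, 0, 0], "translation": [0, -22, -36], "fingers": 0}, {"rotation": [0, 0, 0], "translation": [0, -22, -36], "fingers": 0}, {"rotation": [0, 0, 0], "translation": [0, -16, -28], "fingers": 0}, {"rotation": [0, 0, 0], "translation": [0, -9, -16], "fingers": 0}, {"rotation": [0, 0, 0], "translation": [0, -3, -6], "fingers": 0}, {"rotation": [0, 0, 0], "translation": [0, 0, 0], "fingers": 0}, {"rotation": [0, 0, 0], "translation": [0, 0, 0], "fingers": 0}]}}

```text
clock: 14.15
ee_pos: [0.5766, 0.1442, 0.1983]
tcp_rot: [-0.294, 1.514, -3.061]
force: [0.5, -0.1, 0.6]
gripper_width: 0.0002
```

Run:
```python
from h import *
from workcell import robot
import cv2
b=robot.snapshot("scene")["color"];cv2.imwrite("pics/s10.png",b)
P=tinw((.483,.116,.377),(.053+.05,0,0))
delta([P[0],P[1],.11],tool(.377+np.pi))
p,r,s=pose()
for dz in(0,.02):
  u,v=proj("s",p+[0,0,dz]);print("tip",u,v)
u=int(u);v=int(v);print(b[v-25:v+25:2,u-12:u+13:3].max(2))
```

```text
clk 14.2 pos [0.5765 0.1439 0.1983] F [ 0.3 -0.9 -0.2] w -0.0
trans mm [ 88.   -7.1 -10.5] rot deg [-0.14  3.12  0.93]
tip 180.5679595788482 166.1578846474132
tip 180.1264961464061 157.74228514119633
[[ 26  26  31  29  29  25  27  30  57]
 [ 29  29  27  25  27  25  38  60  59]
 [ 23  27  29  28  26  27  64  93  81]
 [ 35  30  27  32  28  31  74  92  90]
 [ 79  46  28  26  43  62  65  84  86]
 [141  98  29  30  70  59  68  72  75]
 [154 143  32  31  73  63  69  70  65]
 [140 133  31  33  70  67  68  68  65]
 [128 102  35  30  71  62  70  66  61]
 [130 105  38  29  63  62  63  65  67]
 [152 135  44  34  64  64  68  69  76]
 [154 128  70  43  68  66  83  87  86]
 [139 120 107  74  79  77  97  84  84]
 [125 107 100  94  90  93  86  72  79]
 [135 110  88  82  82  72  69  73  72]
 [138 114  93  73  70  70  68  71  62]
 [141 114  93  73  75  66  70  73  66]
 [136 108  93  74  69  70  69  83  84]
 [141  82  61  70  72  71  85 101  89]
 [144  84  71  85  88  94 104 115  96]
 [146 103 109 116 112 107 106 108 109]
 [149 111 119 117 117 107  96 102 105]
 [143 113 118 121 117 106  98  95 104]
 [144 115 116 111 107  91  90  87  94]
 [144 117 106  96  90  86  91  96 103]]
```

The shut fingertip shows about 22 mm above the reported TCP, consistent with the pen's touchdown. I'll allow for that and descend behind the lid.

{"op": "arm_command", "data": {"motion": [{"rotation": [0, 3, 1], "translation": [0, -7, -10], "fingers": 0}, {"rotation": [0, 0, 0], "translation": [15, 0, 0], "fingers": 0}, {"rotation": [0, 0, 0], "translation": [25, 0, 0], "fingers": 0}, {"rotation": [0, 0, 0], "translation": [25, 0, 0], "fingers": 0}, {"rotation": [0, 0, 0], "translation": [18, 0, 0], "fingers": 0}, {"rotation": [0, 0, 0], "translation": [8, 0, 0], "fingers": 0}, {"rotation": [0, 0, 0], "translation": [0, 0, 0], "fingers": 0}, {"rotation": [0, 0, 0], "translation": [0, 0, 0], "fingers": 0}]}}

```text
clock: 15.0
ee_pos: [0.5814, 0.14, 0.1004]
tcp_rot: [0.753, 1.556, -2.027]
force: [0.5, -0.5, -0.0]
gripper_width: 0.0001
```

Run:
```python
from h import *
P=tinw((.483,.116,.377),(.053+.03,0,0))
delta([P[0],P[1],.098],tool(.377+np.pi))
```

```text
clk 15.0 pos [0.5814 0.14   0.1004] F [ 0.5 -0.5 -0. ] w 0.0001
trans mm [  2.5 -13.7  17.5] rot deg [-0.87  0.61 -0.57]
```

{"op": "arm_command", "data": {"motion": [{"rotation": [0, 0, 0], "translation": [0, -6, 5], "fingers": 0}, {"rotation": [0, 0, 0], "translation": [0, -6, 8], "fingers": 0}, {"rotation": [0, 0, 0], "translation": [0, 0, 8], "fingers": 0}, {"rotation": [0, 0, 0], "translation": [0, 0, 8], "fingers": 0}, {"rotation": [0, 0, 0], "translation": [0, 0, 8], "fingers": 0}, {"rotation": [0, 0, 0], "translation": [0, 0, 8], "fingers": 0}]}}

```text
clock: 15.6
ee_pos: [0.5339, 0.137, 0.1043]
tcp_rot: [1.379, 1.561, -1.4]
force: [0.7, 0.6, -0.2]
gripper_width: 0.0
```

Run:
```python
from h import *
P=tinw((.483,.116,.377),(.053-.055,0,0))
delta([P[0],P[1],.100],tool(.377+np.pi))
```

```text
clk 15.6 pos [0.5339 0.137  0.1043] F [ 0.7  0.6 -0.2] w 0.0
trans mm [ 4.4  1.5 57. ] rot deg [-0.83  0.11 -0.56]
```

{"op": "arm_command", "data": {"motion": [{"rotation": [0, 0, 0], "translation": [0.5, 0, 9], "fingers": 0}, {"rotation": [0, 0, 0], "translation": [0.5, 0, 9], "fingers": 0}, {"rotation": [0, 0, 0], "translation": [1, 0, 9], "fingers": 0}, {"rotation": [0, 0, 0], "translation": [1, 0, 9], "fingers": 0}, {"rotation": [0, 0, 0], "translation": [0, 0, 6], "fingers": 0}, {"rotation": [0, 0, 0], "translation": [0, 0, 0], "fingers": 0}, {"rotation": [0, 0, 0], "translation": [0, 0, 0], "fingers": 0}]}}

```text
clock: 16.3
ee_pos: [0.49, 0.1196, 0.1015]
tcp_rot: [1.352, 1.56, -1.428]
force: [1.1, -0.8, 0.8]
gripper_width: -0.0001
```

Run:
```python
from h import *
from workcell import robot
import cv2
b=robot.snapshot("scene")["color"];cv2.imwrite("pics/s11.png",b)
P=tinw((.483,.116,.377),(.053-.055,0,0))
delta([P[0],P[1],.100],tool(.377+np.pi))
tin=(.483,.116,.377)
def lid(x,y,z,a):
    c,s=np.cos(a),np.sin(a);return tinw(tin,(.053-x*c+z*s,y,.059+x*s+z*c))
h=cv2.cvtColor(b,cv2.COLOR_BGR2HSV);g=((h[...,0]>55)&(h[...,0]<95)&(h[...,1]>70)).astype(np.uint8)
obs=g[170:275,165:260]
for a in np.arange(0,1.6,.1):  # silhouette IoU of tin+lid
    m=np.zeros(b.shape[:2],np.uint8)
    pts=[tinw(tin,(x,y,z)) for x in(-.0515,.0515) for y in(-.075,.075) for z in(0,.058)]
    L=[lid(x,y,z,a) for x in(0,.104) for y in(-.077,.077) for z in(0,.007)]
    for Q in(pts,L):cv2.fillConvexPoly(m,cv2.convexHull(np.array([proj("s",q) for q in Q]).round().astype(np.int32)),1)
    mm=m[170:275,165:260];print(round(a,1),round((mm&obs).sum()/(mm|obs).sum(),3))
```

```text
clk 16.35 pos [0.49   0.1196 0.1015] F [-1.2  0.3 -0.9] w 0.0001
trans mm [1.5 1.  9.8] rot deg [-0.87  0.15 -0.62]
0.0 0.0
0.1 0.0
0.2 0.0
0.3 0.0
0.4 0.0
0.5 0.0
0.6 0.0
0.7 0.0
0.8 0.0
0.9 0.0
1.0 0.0
1.1 0.0
1.2 0.0
1.3 0.0
1.4 0.0
1.5 0.0
```

```bash
cat > lidfit.py <<'E'
from h import *
import cv2
tin=(.483,.116,.377)
def lid(x,y,z,a):
    c,s=np.cos(a),np.sin(a);return tinw(tin,(.053-x*c+z*s,y,.059+x*s+z*c))
def run(b):
    i=b.astype(int);obs=((i[...,1]-i[...,2]>10)&(i.max(2)<125)).astype(np.uint8)[170:275,165:260];print("n",obs.sum())
    out=[]
    for a in np.arange(0,1.6,.1):
        m=np.zeros(b.shape[:2],np.uint8)
        pts=[tinw(tin,(x,y,z)) for x in(-.0515,.0515) for y in(-.075,.075) for z in(0,.058)]
        L=[lid(x,y,z,a) for x in(0,.104) for y in(-.077,.077) for z in(0,.007)]
        for Q in(pts,L):cv2.fillConvexPoly(m,cv2.convexHull(np.array([proj("s",q) for q in Q]).round().astype(np.int32)),1)
        mm=m[170:275,165:260];out.append((round(a,1),round((mm&obs).sum()/(mm|obs).sum(),3)))
    print(sorted(out,key=lambda t:-t[1])[:5])
E
python3 -c "
from lidfit import *
run(cv2.imread('pics/scene0.png'));run(cv2.imread('pics/s11.png'))"
```

```text
n 1859
[(np.float64(1.5), np.float64(0.323)), (np.float64(1.4), np.float64(0.293)), (np.float64(1.3), np.float64(0.276)), (np.float64(1.2), np.float64(0.259)), (np.float64(1.1), np.float64(0.246))]
n 1170
[(np.float64(0.8), np.float64(0.267)), (np.float64(0.9), np.float64(0.251)), (np.float64(0.0), np.float64(0.248)), (np.float64(0.7), np.float64(0.247)), (np.float64(0.1), np.float64(0.244))]
```

{"op": "arm_command", "data": {"motion": [{"rotation": [0, 0, 0], "translation": [5, 0, 1], "fingers": 0}, {"rotation": [0, 0, 0], "translation": [7, 0, 2], "fingers": 0}, {"rotation": [0, 0, 0], "translation": [7, 0, 3], "fingers": 0}, {"rotation": [0, 0, 0], "translation": [7, 0, 4], "fingers": 0}, {"rotation": [0, 0, 0], "translation": [7, 0, 4], "fingers": 0}, {"rotation": [0, 0, 0], "translation": [5, 0, 4], "fingers": 0}, {"rotation": [0, 0, 0], "translation": [4, 0, 4], "fingers": 0}, {"rotation": [0, 0, 0], "translation": [0, 0, 0], "fingers": 0}]}}

```text
clock: 17.15
ee_pos: [0.4677, 0.111, 0.055]
tcp_rot: [1.193, 1.56, -1.586]
force: [0.3, 0.3, 0.5]
gripper_width: -0.0003
```

Run:
```python
from lidfit import *
from workcell import robot
b=robot.snapshot("scene")["color"];run(b)
P=tinw(tin,(.053-.075,0,0));delta([P[0],P[1],.0435],tool(.377+np.pi))
```

```text
n 1741
[(np.float64(0.0), np.float64(0.433)), (np.float64(0.1), np.float64(0.433)), (np.float64(0.2), np.float64(0.426)), (np.float64(0.3), np.float64(0.414)), (np.float64(0.7), np.float64(0.409))]
clk 17.2 pos [0.4682 0.1112 0.0553] F [-0.3 -0.2 -0. ] w -0.0
trans mm [11.9  1.   6.4] rot deg [-0.88  0.18 -0.56]
```

Now creep down with force checks.

{"op": "arm_command", "data": {"motion": [{"rotation": [0, 0, 0], "translation": [2.5, 0, 2], "fingers": 0}, {"rotation": [0, 0, 0], "translation": [2.5, 0, 2], "fingers": 0}, {"rotation": [0, 0, 0], "translation": [2.5, 0, 1], "fingers": 0}]}}

```text
clock: 17.5
ee_pos: [0.4641, 0.1097, 0.048]
tcp_rot: [1.491, 1.561, -1.289]
force: [0.2, -0.5, -0.5]
gripper_width: -0.0002
```

{"op": "arm_command", "data": {"motion": [{"rotation": [0, 0, 0], "translation": [2.5, 0, 0], "fingers": 0}, {"rotation": [0, 0, 0], "translation": [2.5, 0, 0], "fingers": 0}]}}

```text
clock: 17.7
ee_pos: [0.4639, 0.1095, 0.043]
tcp_rot: [1.462, 1.561, -1.319]
force: [-3.9, -2.1, 25.0]
gripper_width: -0.0001
```

{"op": "arm_command", "data": {"motion": [{"rotation": [0, 0, 0], "translation": [2, 0, 0], "fingers": 0}]}}

```text
clock: 17.8
ee_pos: [0.4639, 0.1095, 0.0428]
tcp_rot: [1.5, 1.558, -1.28]
force: [-6.7, -3.5, 32.2]
gripper_width: 0.0002
```

{"op": "arm_command", "data": {"motion": [{"rotation": [0, 0, 0], "translation": [-3, 0, 0], "fingers": 0}, {"rotation": [0, 0, 0], "translation": [-10, 0, 0], "fingers": 0}, {"rotation": [0, 0, 0], "translation": [-25, 0, 0], "fingers": 0}, {"rotation": [0, 0, 0], "translation": [-35, 0, 0], "fingers": 0}, {"rotation": [0, 0, 0], "translation": [-40, 0, -15], "fingers": 0}, {"rotation": [0, 0, 0], "translation": [-40, 20, -30], "fingers": 0}, {"rotation": [0, 0, 0], "translation": [-20, 35, -25], "fingers": 0}, {"rotation": [0, 0, 0], "translation": [0, 45, 0], "fingers": 0}, {"rotation": [0, 0, 0], "translation": [0, 45, 0], "fingers": 0}, {"rotation": [0, 0, 0], "translation": [0, 45, 0], "fingers": 0}, {"rotation": [0, 0, 0], "translation": [0, 45, 0], "fingers": 0}, {"rotation": [0, 0, 0], "translation": [0, 30, 0], "fingers": 0}, {"rotation": [0, 0, 0], "translation": [0, 0, 0], "fingers": 0}, {"rotation": [0, 0, 0], "translation": [0, 0, 0], "fingers": 0}]}}

```text
clock: 19.2
ee_pos: [0.6268, -0.1173, 0.2274]
tcp_rot: [1.752, 1.562, -1.021]
force: [0.4, 0.6, 1.6]
gripper_width: 0.0
```

Run:
```python
from lidfit import *
from workcell import robot
a=robot.snapshot("top")["color"];b=robot.snapshot("scene")["color"]
p,r,s=pose();print(p,s["force"],s["clock"])
run(b)
cv2.imwrite("pics/t12.png",a);cv2.imwrite("pics/s12.png",b)
A=cv2.resize(a[180:290,140:300],(800,550),interpolation=2)[:,:480]
a1=cv2.resize(a[180:280,145:275],(400,308),interpolation=2);b1=cv2.resize(b[165:285,165:321],(400,308),interpolation=2)
a0=cv2.resize(cv2.imread("pics/top0.png"),(400,290),interpolation=3)[:290];a2=cv2.resize(a,(400,290),interpolation=3)
cv2.imwrite("pics/c12.png",np.vstack([np.hstack([a1,b1]),np.hstack([cv2.resize(b,(400,290)),a2])]))
```

```text
[ 0.62663923 -0.11681473  0.22747661] [ 0.60932995 -0.51280578 -0.02493998] 19.3
n 1846
[(np.float64(0.0), np.float64(0.474)), (np.float64(0.7), np.float64(0.468)), (np.float64(0.1), np.float64(0.465)), (np.float64(0.6), np.float64(0.46)), (np.float64(0.2), np.float64(0.459))]
```

View pics/c12.png

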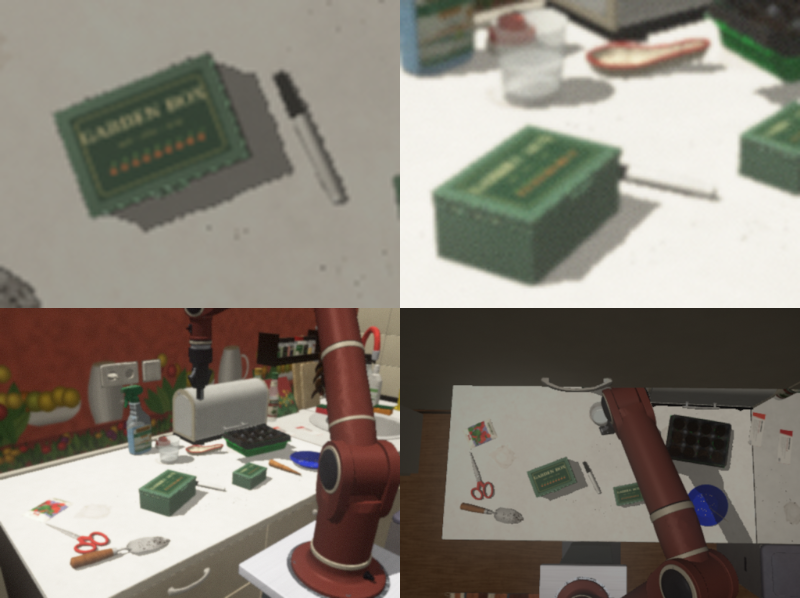

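The tin is shut (crop centre (155,135)), and the pen lies flat to its right (crop (280,75)–(345,200)), clear of it. The tumbler, dibber and the rest are where they were, and the arm is free.

```bash
python3 -c "
from workcell import robot
print(robot.hand_in())"
```

```text
the job is handed in; nothing more can be done
None
```

The pen is off the tin and lying flat on the worktop to the tin's right. The large tin's lid is shut, and I handed the job in at about 19.3 s of the 54 s allowed.

**Pen:** I gripped its outer end, lifted it clear of the rim and levelled it. I set it down under force feedback before opening the fingers.

**Lid:** I swung it over from behind with closed fingers, then lowered it slowly until it stopped moving.

**Last checks:**
- **Lid shut:** Two more pushes moved it only 0.2 mm, at 25–32 N. The final picture shows it flat on the rim.
- **Silhouette fit:** It also gave 0 rad as the best lid angle, but only just (0.474, against 0.468 for 0.7 rad), so I relied on the force and the picture.
- **Surroundings:** In the final picture the tumbler, dibber and small tin look where they were. The arm touches nothing.

**Things that disagreed:**
- **Tool height:** The fingertips sat about 15–22 mm higher than the reported tool position, so I found the contact heights by force and pictures.
- **Grip width:** It read 10.5–12 mm on a pen given as 13–17 mm thick, but the hold was stable.
- **Set-down force:** The first touch of the worktop reached 38 N at the wrist for a moment. I backed off before letting go.

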